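# Clear the wood offcuts from the bead tray into the jar and lid it

### The arm

A 6-joint arm with a two-finger parallel gripper is mounted at the origin on the work surface. World frame = base frame: x ahead of the robot, y to its left, z up, the work surface at z = 0. Lengths are in m, angles in rad, forces in N, time in s.
With the tool pointing down it reaches from about 0.25 to 0.775 m from the base axis. Payload 4 kg.
Tool frame: the origin (TCP) lies at the very end of the fingers, on their centre line; the grasp point (between the pads) lies 19 mm behind it; y points along the fingers, x is the direction in which the jaws open and shut, and the axes are right-handed (so a half turn about y gives the same grasp; the last joint's range is limited). The gripper opens to 94 mm and grips with 3 to 60 N. Pads are 16 mm wide; open, the fingers measure 119 mm over their backs; the gripper's body (75 mm by 177 mm) begins 78 mm behind the grasp point.
Start: joints at [1.243, 0.087, 1.371, -0, 1.684, -0.103], TCP at [0.123, 0.536, 0.206] pointing down, gripper open.
Joint ranges: [-3.1, 3.1], [-0.76, 2.03], [0.27, 2.55], [-1.08, 4.22], [0.17, 2.65], [-2.57, 2.57]. Speed limits (rad/s): [2.79, 2.79, 3.14, 3.14, 3.14, 3.14].

### API

Orientations are given as a unit quaternion [w, x, y, z].
In Python, from rig import state, get_image, get_calibration, sign_off gives the robot as it stands.
- The arm moves only by the tool send_rows, never from a script. Its argument "rows" is a list that holds one entry, the list of rows, each a list of 7 numbers: the turn, a rotation vector about the tool's x, y, z in rad, then the shift along the tool's x, y, z in mm, then the opening, from 0 (shut) to 1 (fully open). In form: [[[rx, ry, rz, tx, ty, tz, grip], ...]]. A call has 1 to 8 rows; each row is the pose to reach, as a shift and turn from the pose measured when the call began, along the tool's axes at that moment; what a row does not reach only later rows make up. A row lasts 1/8 s, in which the tool goes at most 62.5 mm and 10.7 degrees, less where a joint would pass 70% of its speed; a pose out of reach is approached as far as the arm can. A call with a gripper value outside its range is refused whole. The fingers move at their own pace and stop on an object; "grip_force" is the grip in N (left out, the last holds). Time passes only in rows, so rows that repeat a pose let the fingers close. It gives the time, the measured TCP pose, the force and the opening at its end, in the units of the state.
- state(): the state, without advancing time (a new reading comes with each control period).
- get_image(name): name is "scene" or "top" or "wrist"; returns the picture (400x640x3 uint8, red, green, blue); there is no depth.
- get_calibration(name): a dict with "intrinsics" (3x3 intrinsics, pixels), "world_from_camera" (4x4, takes a point from camera to world coordinates). Camera axes: x right, y up, looking along -z (the intrinsics and any distortion apply to the point x, -y, -z); pixel columns grow to the right and rows downward; lengths in m; the calibration is good to about 2 mm. A picture is of the moment at which its call begins: read the wrist's pose just before it. get_calibration takes no time and is no camera call; for the wrist camera it gives the pose at the moment of the call.
- sign_off(): hands the job in, once; it reports no verdict.
The state is a dict: "time": time; "q": joint angles; "dq": joint speeds; "tau": joint torques, N m; "ee_pos": TCP position; "tool_rot": TCP orientation; "force": force on the tool from outside, world axes, zero at the start; "wrist_torque": the same for the moment, N m; "finger_gap": opening from 0.0 (shut) to 1.0 (fully open).
Only numpy, scipy, OpenCV 4.12 (cv2) and the standard library are available. Lean on these libraries where they do the work, as an engineer would, in place of code of your own. Each camera call takes 0.05 s, during which the arm holds its last target. There are 200 camera calls.

### The job

Two chunky wood offcuts, a dark notched block and a round dowel slice, were left in the white sorting tray under the edge of the low light bar. Clear both into the open glass jar, reaching in under the bar without bumping it, then set the blue lid squarely on the jar, fully down, with the jar standing upright on the table. Do not knock the jar over, and leave the beads, tweezers, scoop and spool where they are.

Things in the scene. Friction and masses are not known exactly. Their poses are not given: they have to be found in the camera images.
- tray: shallow white sorting tray fixed to the table, 200 (x) by 320 (y) by 18 mm high, walls and floor 5 mm thick; origin at the centre of its underside, x away from the robot
- lamp: fixed low light bar bridging the tray along y: bar 36 (x) by 390 (y) mm, underside 138 mm and top 166 mm above the table, on two posts 16 by 12 mm at y = -182 and +182 mm with feet 100 (x) by 24 (y) by 6 mm; origin on the table under the bar's centre, robot-side edge at x = -18 mm. The offcuts lie below about that edge: no room for an upright gripper; tilt it, tips away from the robot
- offcut_a: loose dark-brown notched wood block, 42 (x) by 26 (y) by 26 mm high, about 20 g; origin at the centre of its underside; the upper 12 mm is missing at x from 7 to 21 mm; starts flat on the tray floor with its x within 0.4 rad of the tray's x; grasp across y
- offcut_b: loose round slice of brown dowel, 30 mm in diameter, 26 mm high, about 20 g, standing on its flat end on the tray floor; origin at the centre of its underside
- jar: loose open glass jar, 110 mm outside diameter, 90 mm high, wall 5 mm (mouth 100 mm), floor 6 mm thick, 450 g; origin at the centre of its underside, z up
- lid: loose blue hard silicone lid, 80 g, lying knob up: plug 8 mm high (86 mm across below, 92 above) under a disc 116 mm across, 8 mm thick, with a central knob 24 mm in diameter and 30 mm high; origin at the centre of the plug's underside (lowest point), knob from z = 16 to 46 mm. Seated, the disc rests on the jar's rim and the origin is 82 mm above the jar's origin
- bead_a: good bead to leave alone, squat barrel 18 mm across and 15 mm high, standing in the sorting tray; origin at the centre of its underside; blue
- bead_b: good bead to leave alone, squat barrel 18 mm across and 15 mm high, standing in the sorting tray; origin at the centre of its underside; red
- bead_c: good bead to leave alone, squat barrel 18 mm across and 15 mm high, standing in the sorting tray; origin at the centre of its underside; blue
- tweezers: loose steel tweezers lying in the tray behind the light bar, 140 mm long (x), 12 mm wide, 9 mm high; origin at the middle of the underside; leave alone
- scoop: loose yellow bead scoop lying on the table, bowl 70 by 46 by 22 mm with a 75 mm handle to its -x; origin under the bowl's centre; leave alone
- spool: loose orange spool standing on the table, 44 mm across, 40 mm high; origin at the centre of its underside; leave alone
Things that resemble listed ones, but are neither listed nor needed, are in the scene too. There is more than one size of the lid; the one meant has the size given above.

How it is judged:
On the way:
1. both wood offcuts are in the jar (horizontal distance between each of offcut_a, offcut_b and jar below 0.053 m and z of offcut_a in the frame of jar between 0.002 and 0.08 m and z of offcut_b in the frame of jar between 0.002 and 0.08 m), for 0.2 s.
At the end, for the whole second after the job is handed in: Both offcuts are inside the jar; the lid sits on the jar, its centre within 8 mm of the jar's axis, square to it within 0.06 rad and fully down (origin 77 to 84.5 mm above the jar's); the jar stands upright on the table (within 0.06 rad); jar and lid are at rest (all of step 1 and horizontal distance between lid and jar below 0.008 m and z of lid in the frame of jar between 0.077 and 0.0845 m and angle between the z axis of lid and the z axis of jar, either way round below 0.06 rad and angle between lid's own z axis and vertical below 0.1 rad and angle between jar's own z axis and vertical below 0.06 rad and height (world z) of jar below 0.008 m and linear speed of each of jar, lid below 0.02 m/s); the robot touches nothing.
It fails at once if the light bar is bumped (more than 5 N) (contact force between lamp and anything else above 5 N).
It fails at once if the jar is knocked over (tilted more than 0.4 rad) (angle between jar's own z axis and vertical above 0.4 rad).
It fails at once if a bead, the tweezers, the scoop or the spool is moved more than 30 mm (distance of any of bead_a, bead_b, bead_c, tweezers, scoop, spool from where it was at the start of the episode above 0.03 m).
It also fails if it takes over 72 s, if anything falls off the work surface, if the arm or the gripper's body presses on something with over 40 N, if the wrist force passes 120 N, or if a joint passes its speed limit or range.

## Working session

There is one attempt and no reset: what is moved stays moved. The work goes in short steps, Python scripts to look and compute and a tool call to move; the robot and the scene stay as the last step left them, time stands still between calls to the robot, and variables do not carry over. Pictures are saved under pics/ and viewed, about 8 in all and at most 12, crops included, and the job is handed in when it is done.

Besides the shell and the picture viewer there is one more tool, called after "Call:" in YAML: its name, and indented under it one key for each argument. send_rows: Moves the arm, as the interface text tells. Its arguments: {"type":"object","properties":{"rows":{"type":"array"},"grip_force":{"type":"number"}},"required":["rows"]}

```bash
mkdir -p pics; ls; python3 - <<'E'
from rig import *
import cv2
for n in("scene","top"):
    cv2.imwrite(f"pics/{n}0.png",get_image(n)[:,:,::-1])
    c=get_calibration(n);print(n,c)
print(state())
E
```

```text
pics
scene {'intrinsics': array([[401.97828077,   0.        , 322.12916234],
       [  0.        , 401.97828077, 199.04833229],
       [  0.        ,   0.        ,   1.        ]]), 'world_from_camera': array([[-0.25983719, -0.71471796,  0.64935574,  1.12029011],
       [ 0.96557149, -0.20100676,  0.16513019,  0.16348123],
       [ 0.01250338,  0.66990635,  0.74234032,  0.82178315],
       [ 0.        ,  0.        ,  0.        ,  1.        ]])}
top {'intrinsics': array([[381.78739328,   0.        , 321.77094065],
       [  0.        , 381.78739328, 185.50384638],
       [  0.        ,   0.        ,   1.        ]]), 'world_from_camera': array([[-0.00708379,  0.99201772, -0.12589941,  0.33203628],
       [-0.99991453, -0.00841056, -0.0100099 ,  0.00690154],
       [-0.01098888,  0.12581774,  0.99199251,  1.04519762],
       [ 0.        ,  0.        ,  0.        ,  1.        ]])}
{'time': 0.1, 'q': array([ 1.24291475e+00,  8.78903061e-02,  1.37205273e+00, -1.93988475e-05,
        1.68358168e+00, -1.03086126e-01]), 'dq': array([-0.00068448, -0.00118303, -0.00353402,  0.00107635, -0.00234468,
        0.00116281]), 'tau': array([ 2.27017190e-03, -3.41252375e+01, -3.03302336e+01,  7.19187339e-02,
        3.03983619e-02, -1.19717683e-04]), 'ee_pos': array([0.12244994, 0.53571247, 0.20444173]), 'tool_rot': array([-0.55255153,  0.55330014,  0.44019215, -0.44133505]), 'force': array([0.14986519, 0.25020842, 0.7010367 ]), 'wrist_torque': array([ 0.04127614,  0.00193654, -0.00902633]), 'finger_gap': 1.0005281386313183}
```

View pics/top0.png

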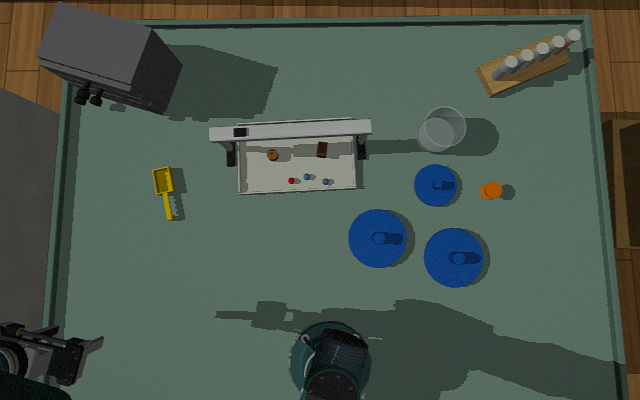

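View pics/scene0.png

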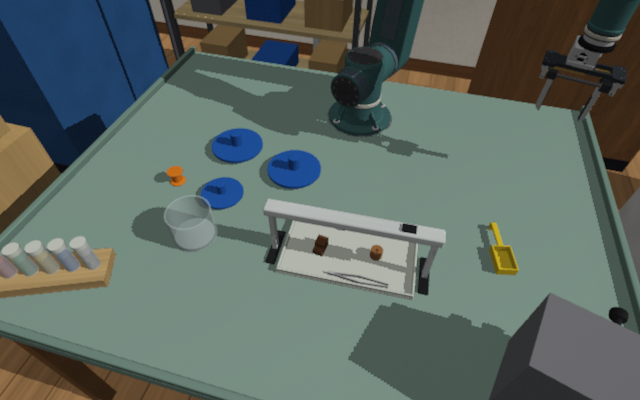

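```bash
cat > h.py <<'E'
import numpy as np, cv2
from scipy.spatial.transform import Rotation as R
from rig import *
def proj(c,P):
    T=np.linalg.inv(c["world_from_camera"]);p=np.atleast_2d(P)@T[:3,:3].T+T[:3,3]
    p=p*[1,-1,-1];u=p@c["intrinsics"].T
    return u[:,:2]/u[:,2:]
def ray(c,uv,z):
    W=c["world_from_camera"];d=np.linalg.inv(c["intrinsics"])@[uv[0],uv[1],1]
    d=W[:3,:3]@(d*[1,-1,-1]);o=W[:3,3]
    return o+d*(z-o[2])/d[2]
def circ(x,y,z,r,n=72):
    a=np.linspace(0,2*np.pi,n);return np.c_[x+r*np.cos(a),y+r*np.sin(a),a*0+z]
def rotm(q): return R.from_quat(q,scalar_first=True)
def draw(im,c,P,col,s,off):
    p=(proj(c,P)-off+.5)*s-.5
    cv2.polylines(im,[np.round(p*8).astype(np.int32)],False,col,1,cv2.LINE_AA,3)
def goal(pos,Rt,s=None):
    "shift mm and turn in tool axes from current measured pose"
    s=s or state();Rc=rotm(s["tool_rot"])
    return np.round((Rc.inv()*Rt).as_rotvec(),3),np.round(Rc.inv().apply(np.array(pos)-s["ee_pos"])*1000,1)
E
python3 - <<'E'
from h import *
c=get_calibration("top");im=cv2.imread("pics/top0.png")
hsv=cv2.cvtColor(im,cv2.COLOR_BGR2HSV)
m=cv2.inRange(hsv,(105,150,90),(125,255,255))
n,l,st,ce=cv2.connectedComponentsWithStats(m)
for i in range(1,n):
    if st[i,4]>300: print("blue",ce[i],st[i],ray(c,ce[i],.014))
m=cv2.inRange(hsv,(0,100,20),(16,255,200))
n,l,st,ce=cv2.connectedComponentsWithStats(m)
for i in range(1,n):
    if st[i,4]>20: print("br",ce[i],st[i],ray(c,ce[i],.03))
for uv in[(238,137),(240,194),(356,188),(351,118)]: print("tray",ray(c,uv,.018))
for uv in[(210,142),(209,128),(371,120),(372,133)]: print("bar",ray(c,uv,.166))
for uv in[(292,181),(307,177),(326,182)]: print("bead",ray(c,uv,.02))
print("jar",ray(c,(442,127),.09),ray(c,(437,134),.0))
def crop(x0,y0,x1,y1,s): return cv2.resize(im[y0:y1,x0:x1],None,fx=s,fy=s,interpolation=cv2.INTER_CUBIC)
cv2.imwrite("pics/c1.png",cv2.resize(crop(200,95,520,290,2),(800,488)))
E
```

```text
blue [434.0953113  184.78324366] [ 414  164   43   42 1301] [ 0.462298   -0.28762803  0.014     ]
blue [375.63412633 238.01968827] [ 348  209   58   59 2438] [ 0.32024911 -0.12561616  0.014     ]
blue [451.94544741 257.35361068] [ 424  228   59   60 2548] [ 0.26809907 -0.32624315  0.014     ]
br [26.85494287 51.73298559] [   0    0   63  114 4026] [0.84962591 0.84923433 0.03      ]
br [437.5841878   27.38217305] [   60     0   580   127 11118] [ 0.90744038 -0.31254022  0.03      ]
br [631.48648649 130.02702703] [622 125  18   9  37] [ 0.60509871 -0.82206421  0.03      ]
br [321.82758621 149.07758621] [317 142  10  16 116] [0.56050635 0.01628609 0.03      ]
br [272.16 154.64] [267 149  11  12 100] [0.54640039 0.15110817 0.03      ]
br [633.70967742 176.        ] [630 171  10  12  31] [ 0.4793613  -0.81431825  0.03      ]
br [610.71428571 176.42857143] [607 173   8   8  21] [ 0.47873898 -0.75343192  0.03      ]
br [290.70967742 180.29032258] [288 178   6   6  31] [0.47571237 0.10052811 0.03      ]
br [491.0397351  190.24503311] [480 182  23  17 302] [ 0.44433082 -0.4335816   0.03      ]
br [628.92 207.48] [627 200   6  15  25] [ 0.39558081 -0.79264795  0.03      ]
br [633.45833333 217.20833333] [628 212  12  11  24] [ 0.36991442 -0.80172571  0.03      ]
br [630.00608211 314.76330461] [ 614  245   26  155 1973] [ 0.12219727 -0.76600129  0.03      ]
tray [0.59947539 0.24781306 0.018     ]
tray [0.44106632 0.23911738 0.018     ]
tray [ 0.45480634 -0.07535509  0.018     ]
tray [ 0.65033369 -0.06509537  0.018     ]
bar [0.54949145 0.2791889  0.166     ]
bar [0.58352782 0.28258712 0.166     ]
bar [ 0.59908971 -0.10199206  0.166     ]
bar [ 0.56746897 -0.10361193  0.166     ]
bead [0.47515287 0.09793989 0.02      ]
bead [0.48576897 0.05719707 0.02      ]
bead [0.47162317 0.00571869 0.02      ]
jar [ 0.60179475 -0.29268281  0.09      ] [ 0.60722679 -0.30603044  0.        ]
```

View pics/c1.png

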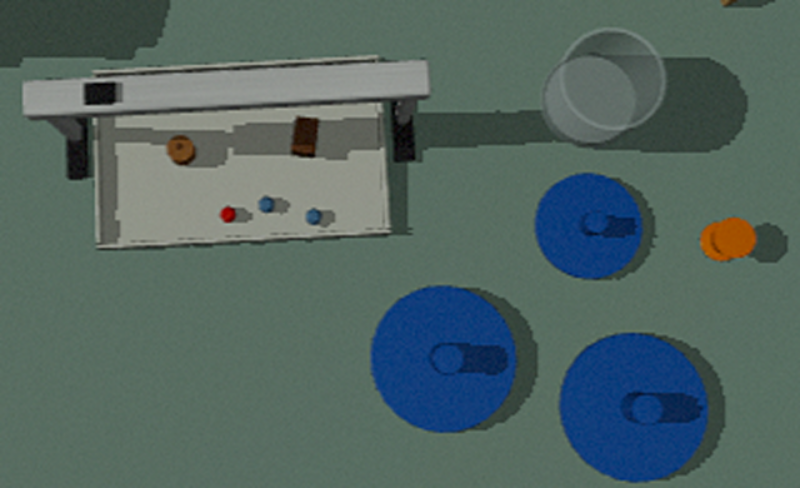

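Candidates for the lid are the blue lids at top-image (437,185), about 118 mm across, and (378,238) and (456,257), about 160 mm each. The first fits 116 mm, and the enlarged crop confirms it. Offcut a is at (322,149), b at (272,155). The jar rim is at about (445,127).

```bash
cat >> h.py <<'E'
def tilt(phi,jaw):
    "tool rotation: fingers tilted phi from down, tips away from robot; jaw = angle of jaw axis (tool x) in world xy (either sign)"
    h=jaw-np.pi/2 # heading of tip tilt
    d=np.array([np.sin(phi)*np.cos(h),np.sin(phi)*np.sin(h),-np.cos(phi)])
    x=np.array([np.cos(jaw),np.sin(jaw),0]);out=[]
    for s in(1,-1): out.append(R.from_matrix(np.c_[s*x,d,np.cross(s*x,d)]))
    return out
E
python3 - <<'E'
from h import *
s=state();print(rotm(s["tool_rot"]).as_matrix().round(3))
c=get_calibration("wrist");Rc=rotm(s["tool_rot"])
print("cam in tool",Rc.inv().apply(c["world_from_camera"][:3,3]-s["ee_pos"]),"look",Rc.inv().apply(-c["world_from_camera"][:3,2]))
for Rt in tilt(np.radians(40),np.pi/2): print(goal([.43,.15,.16],Rt))
E
```

```text
[[ 0.223 -0.001 -0.975]
 [ 0.975 -0.002  0.223]
 [-0.002 -1.     0.   ]]
cam in tool [-0.00047189 -0.17854197  0.07394219] look [-1.42568550e-04  9.66124503e-01 -2.58076394e-01]
(array([-0.696, -0.215, -0.08 ]), array([-307.4,   45. , -385.8]))
(array([ 0.116,  2.752, -1.002]), array([-307.4,   45. , -385.8]))
```

Call:
send_rows:
  rows:
    - [[-0.35, -0.11, -0.04, -154, 22, -193, 0.7], [-0.696, -0.215, -0.08, -307, 45, -386, 0.7], [-0.696, -0.215, -0.08, -307, 45, -386, 0.7], [-0.696, -0.215, -0.08, -307, 45, -386, 0.7], [-0.696, -0.215, -0.08, -307, 45, -386, 0.7], [-0.696, -0.215, -0.08, -307, 45, -386, 0.7], [-0.696, -0.215, -0.08, -307, 45, -386, 0.7], [-0.696, -0.215, -0.08, -307, 45, -386, 0.7]]

```text
time: 1.1
ee_pos: [0.4306, 0.1487, 0.1598]
tool_rot: [-0.298, 0.641, 0.641, -0.298]
force: [0.1, 0.3, -0.3]
finger_gap: 0.702
```

```bash
python3 - <<'E'
from h import *
s=state();print(s["time"],s["ee_pos"],s["q"]);print(goal([.43,.15,.16],tilt(np.radians(40),np.pi/2)[0]))
E
```

```text
1.1 [0.43062556 0.14873433 0.15978342] [ 0.40209308 -0.60243824  2.1610118  -0.31513541  0.94765271 -1.06871463]
(array([0.002, 0.   , 0.   ]), array([ 1.3, -0.6,  0.3]))
```

```bash
python3 - <<'E'
from h import *
c=get_calibration("wrist");im=get_image("wrist")[:,:,::-1].copy();cv2.imwrite("pics/w1raw.png",im)
np.save("w1.npy",c["world_from_camera"]);np.save("w1k.npy",c["intrinsics"])
for z in(.005,.031): draw(im,c,circ(.548,.151,z,.015),(0,255,0),1,0)
for z in(.005,.031): draw(im,c,np.array([[.56+dx,.016+dy,z] for dx,dy in[(-.021,-.013),(.021,-.013),(.021,.013),(-.021,.013),(-.021,-.013)]]),(0,255,0),1,0)
cv2.imwrite("pics/w1.png",im)
E
```

```text
(no output)
```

View pics/w1.png

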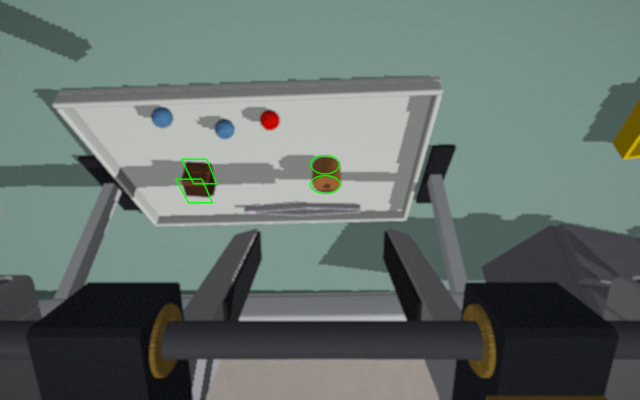

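```bash
python3 - <<'E'
from h import *
from scipy.optimize import minimize
cw={"intrinsics":np.load("w1k.npy"),"world_from_camera":np.load("w1.npy")};ct=get_calibration("top")
S=4
def prep(f,c,x0,y0,x1,y1):
    im=cv2.imread(f)[y0:y1,x0:x1];h=cv2.cvtColor(im,cv2.COLOR_BGR2HSV)
    m=cv2.inRange(h,(0,90,10),(22,255,255))
    return c,np.array([x0,y0]),cv2.resize(im,None,fx=S,fy=S,interpolation=cv2.INTER_CUBIC),cv2.resize(m,None,fx=S,fy=S,interpolation=cv2.INTER_LINEAR)>127
V=[prep("pics/w1raw.png",cw,165,145,235,215),prep("pics/top0.png",ct,300,130,345,175)]
def boxes(p):
    x,y,a=p[0],p[1],p[2];o=[]
    for xa,xb,zt in[(-21,7,26),(7,21,14)]:
        P=np.array([[i,j,k] for i in(xa,xb) for j in(-13,13) for k in(0,zt)])/1000
        o.append(R.from_euler("z",a).apply(P)+[x,y,.005])
    return o
def mask(p,v):
    m=np.zeros(v[3].shape,np.uint8)
    for P in boxes(p):
        q=(proj(v[0],P)-v[1]+.5)*S-.5
        cv2.fillConvexPoly(m,np.round(cv2.convexHull(q.astype(np.float32))*16).astype(np.int32),1,shift=4)
    return m>0
def cost(p,vs=V): return sum(1-(mask(p,v)&v[3]).sum()/(mask(p,v)|v[3]).sum() for v in vs)
for vs in(V,V[:1],V[1:]):
    r=min((minimize(cost,[.555,.016,a],args=(vs,),method="Nelder-Mead",options=dict(initial_simplex=np.array([[.555,.016,a],[.565,.016,a],[.555,.026,a],[.555,.016,a+.2]]))) for a in(-.4,-.2,0,.2,.4,np.pi,np.pi+.3,np.pi-.3)),key=lambda r:r.fun)
    print(r.x,r.fun)
    if vs is V: b=r.x
out=[]
for v in V:
    im=v[2].copy();cs,_=cv2.findContours(mask(b,v).astype(np.uint8),0,1);cv2.drawContours(im,cs,-1,(0,255,0),1);out.append(cv2.resize(im,(400,400)))
cv2.imwrite("pics/fit.png",np.hstack(out))
E
```

```text
[ 0.56475348  0.01615279 -0.22447393] 0.37818158105939004
[ 0.56619066  0.0157773  -0.24515885] 0.17587070610687028
[ 0.5636919  0.0168455 -0.0214384] 0.1639795517105781
```

View pics/fit.png

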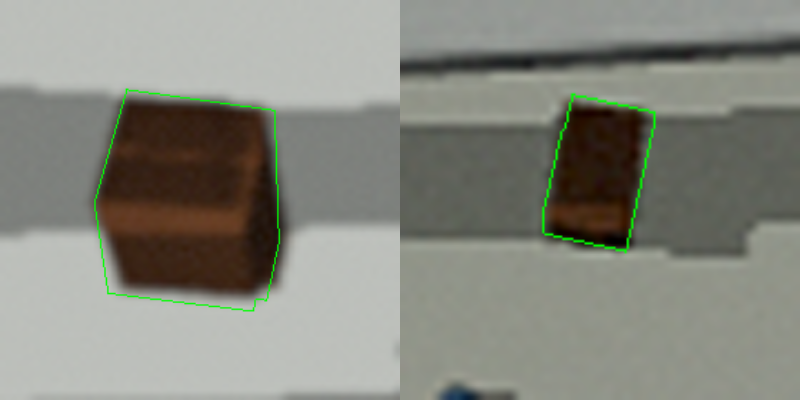

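```bash
python3 - <<'E'
from h import *
c={"intrinsics":np.load("w1k.npy"),"world_from_camera":np.load("w1.npy")}
k=70/400
for p,z in[((123,101),.005),((263,110),.005),((97,205),.031),((245,210),.031),((122,287),.031),((252,292),.031)]:
    print(p,ray(c,(p[0]*k+165-.4,p[1]*k+145-.4),z)[:2].round(4))
ct=get_calibration("top");k=45/400
for p,z in[((545,235),.031),((625,245),.031),((568,105),.031),((645,115),.031),((550,240),.005),((625,250),.005)]:
    print("top",p,ray(ct,((p[0]-400)*k+300-.4,p[1]*k+130-.4),z)[:2].round(4))
im=cv2.imread("pics/w1raw.png")
h=cv2.cvtColor(im,cv2.COLOR_BGR2HSV)
m=cv2.inRange(h,(0,90,10),(22,255,255))[150:210,290:360]
ys,xs=np.nonzero(m);print("b bbox",xs.min()+290,xs.max()+290,ys.min()+150,ys.max()+150)
best=max(((lambda q:(-abs(q.min(0)-[xs.min()+290-.5,ys.min()+150-.5]).sum()-abs(q.max(0)-[xs.max()+290.5,ys.max()+150.5]).sum(),x,y))(proj(c,np.r_[circ(x,y,.005,.015),circ(x,y,.031,.015)])) for x in np.arange(.53,.57,.001) for y in np.arange(.14,.165,.001)))
print(best)
E
```

```text
(123, 101) [0.5447 0.0065]
(263, 110) [0.5472 0.0314]
(97, 205) [0.542  0.0085]
(245, 210) [0.5434 0.0339]
(122, 287) [0.5668 0.0051]
(252, 292) [0.5684 0.0287]
top (545, 235) [0.5412 0.0324]
top (625, 245) [0.5379 0.0081]
top (568, 105) [0.5816 0.0252]
top (645, 115) [0.5783 0.0017]
top (550, 240) [0.545  0.0315]
top (625, 250) [0.5416 0.0081]
b bbox 313 340 158 191
(np.float64(-5.087488939923759), np.float64(0.552), np.float64(0.15300000000000002))
```

```bash
python3 - <<'E'
from h import *
print(goal([.562,.152,.0135],tilt(np.radians(40),np.pi/2)[0]))
E
```

```text
(array([ 0.002, -0.011, -0.018]), array([ 18.3, 193.2,  -2.9]))
```

```bash
python3 - <<'E'
from h import *
s=state();print(s["time"],s["ee_pos"],s["force"],s["q"],s["dq"]);print(goal([.562,.152,.0135],tilt(np.radians(40),np.pi/2)[0]))
c=get_calibration("wrist");print(np.abs(c["world_from_camera"]-np.load("w1.npy")).max(0))
E
```

```text
1.15 [0.43486563 0.13715668 0.15946161] [ 0.7524256  -0.7289327  -0.37545334] [ 0.37628598 -0.60088055  2.16118482 -0.3176488   0.94620481 -1.07561216] [ 0.22042899  0.01948253 -0.01483778 -0.16747693  0.12737739  0.38765159]
(array([ 0.002, -0.011, -0.018]), array([ 18.3, 193.2,  -2.9]))
[0.02008537 0.0058071  0.02044011 0.00748544]
```

Call:
send_rows:
  rows:
    - [[0.002, -0.011, -0.018, 18, 30, -3, 0.65], [0.002, -0.011, -0.018, 18, 60, -3, 0.65], [0.002, -0.011, -0.018, 18, 90, -3, 0.65], [0.002, -0.011, -0.018, 18, 90, -3, 0.65], [0.002, -0.011, -0.018, 18, 90, -3, 0.65]]

```text
time: 1.78
ee_pos: [0.4952, 0.1538, 0.0928]
tool_rot: [-0.299, 0.641, 0.641, -0.299]
force: [-0.3, 0.2, 0.3]
finger_gap: 0.652
```

```bash
python3 - <<'E'
from h import *
s=state();print(s["time"],s["ee_pos"],s["force"],s["dq"].round(3));print(goal([.562,.152,.0135],tilt(np.radians(40),np.pi/2)[0]))
c=get_calibration("wrist");im=get_image("wrist")[:,:,::-1].copy()
h=cv2.cvtColor(im,cv2.COLOR_BGR2HSV)
for z in(.005,.031): draw(im,c,circ(.550,.152,z,.015),(0,255,0),1,0)
B=lambda z,x1:R.from_euler("z",-.15).apply(np.array([[-.021,-.013,z],[x1,-.013,z],[x1,.013,z],[-.021,.013,z],[-.021,-.013,z]]))+[.5625,.0175,0]
draw(im,c,B(.005,.021),(0,255,0),1,0);draw(im,c,B(.031,.007),(0,255,0),1,0)
cv2.imwrite("pics/w2.png",im)
E
```

```text
1.775 [0.49522567 0.15381226 0.0928044 ] [-0.32149862  0.22861258  0.31723324] [ 0.005 -0.022 -0.01   0.    -0.004 -0.003]
(array([0.   , 0.001, 0.   ]), array([-1.900e+00,  1.037e+02, -1.000e-01]))
```

View pics/w2.png

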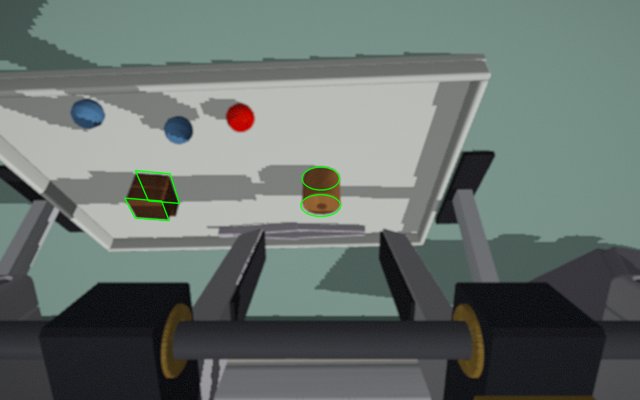

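The outlines match both offcuts: b at (321,190), a at (152,195). Going in for b.

Call:
send_rows:
  rows:
    - [[0, 0, 0, -2, 40, 0, 0.65], [0, 0, 0, -2, 75, 0, 0.65], [0, 0, 0, -2, 95, 0, 0.65], [0, 0, 0, -2, 103, 0, 0.65], [0, 0, 0, -2, 103, 0, 0.65]]

```text
time: 2.45
ee_pos: [0.562, 0.1525, 0.0155]
tool_rot: [-0.298, 0.641, 0.642, -0.298]
force: [0.1, -0.1, -0.3]
finger_gap: 0.65
```

Call:
send_rows:
  rows:
    - [[0, 0, 0, 0, 0, 0, 0.2], [0, 0, 0, 0, 0, 0, 0.2], [0, 0, 0, 0, 0, 0, 0.2], [0, 0, 0, 0, 0, 0, 0.2]]
  grip_force: 25

```text
time: 2.95
ee_pos: [0.5621, 0.1526, 0.016]
tool_rot: [-0.298, 0.641, 0.642, -0.298]
force: [-1.5, 0.0, 1.4]
finger_gap: 0.314
```

Call:
send_rows:
  rows:
    - [[0, 0, 0, 0, -40, 0, 0.2], [0, 0, 0, 0, -90, 0, 0.2], [0, 0, 0, 0, -140, 0, 0.2], [0, 0, 0, 0, -190, 0, 0.2], [0, 0, 0, 0, -230, 0, 0.2], [0, 0, 0, 0, -230, 0, 0.2]]

```text
time: 3.7
ee_pos: [0.4142, 0.1533, 0.1959]
tool_rot: [-0.296, 0.641, 0.644, -0.295]
force: [0.5, 0.0, -0.7]
finger_gap: 0.312
```

```bash
python3 - <<'E'
from h import *
s=state();print(s["time"],s["ee_pos"],s["finger_gap"],s["q"])
D=tilt(0,np.pi/2)[0]
print(goal([.42,-.30,.22],D));print(goal([.603,-.303,.22],D))
E
```

```text
3.7 [0.4141895  0.15326183 0.1959428 ] 0.3115921235786472 [ 0.44494659 -0.65872886  2.12019708 -0.32432477  1.04301139 -1.05629085]
(array([0.709, 0.002, 0.005]), array([-453.2,  -16.9,  -20.1]))
(array([0.709, 0.002, 0.005]), array([-456.8,  102.2, -159. ]))
```

Call:
send_rows:
  rows:
    - [[0.09, 0, 0, -57, -2, -2, 0.2], [0.18, 0, 0, -113, -4, -5, 0.2], [0.27, 0, 0, -170, -6, -8, 0.2], [0.36, 0.002, 0.005, -227, -9, -10, 0.2], [0.45, 0.002, 0.005, -283, -11, -13, 0.2], [0.54, 0.002, 0.005, -340, -13, -16, 0.2], [0.63, 0.002, 0.005, -397, -15, -18, 0.2], [0.709, 0.002, 0.005, -453, -17, -20, 0.2]]

```text
time: 4.7
ee_pos: [0.4196, -0.3027, 0.2172]
tool_rot: [0.502, -0.499, -0.499, 0.5]
force: [1.0, 0.4, 0.5]
finger_gap: 0.31
```

```bash
python3 - <<'E'
from h import *
s=state();print(s["time"],s["ee_pos"],s["finger_gap"],s["q"])
D=tilt(0,np.pi/2)[0]
print(goal([.603,-.303,.2],D))
c=get_calibration("wrist");im=get_image("wrist")[:,:,::-1].copy()
for x,y,col in((.603,-.303,(0,255,0)),):
    for z,r in((0,.055),(.09,.055),(.09,.05)): draw(im,c,circ(x,y,z,r),col,1,0)
for z,r in((.016,.058),(.046,.012)): draw(im,c,circ(.463,-.292,z,r),(0,255,255),1,0)
cv2.imwrite("pics/w3.png",im)
E
```

```text
4.7 [ 0.41955239 -0.30265097  0.21722229] 0.3099859478582708 [-7.33773767e-01  1.66618596e-02  1.42143514e+00 -1.15153832e-03
  1.70905803e+00 -2.30288177e+00]
(array([-0.005, -0.002,  0.003]), array([-1.000e-01,  1.630e+01, -1.835e+02]))
```

View pics/w3.png

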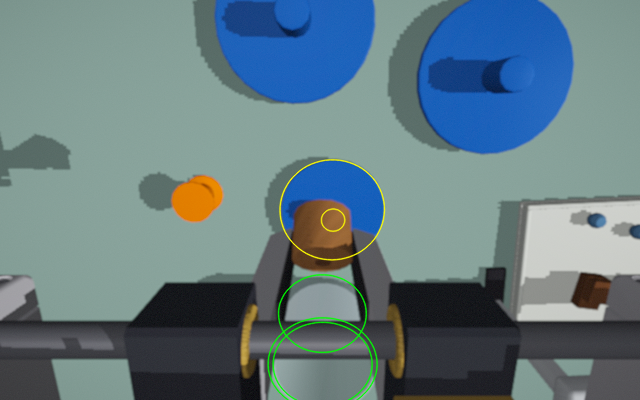

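Call:
send_rows:
  rows:
    - [[-0.005, 0, 0.003, 0, 16, -60, 0.2], [-0.005, 0, 0.003, 0, 16, -120, 0.2], [-0.005, 0, 0.003, 0, 16, -170, 0.2], [-0.005, 0, 0.003, 0, 16, -196, 0.2], [-0.005, 0, 0.003, 0, 16, -196, 0.2], [-0.005, 0, 0.003, 0, 16, -196, 0.2]]

```text
time: 5.5
ee_pos: [0.6152, -0.3105, 0.194]
tool_rot: [0.503, -0.5, -0.496, 0.501]
force: [0.2, -0.6, 0.8]
finger_gap: 0.314
```

Call:
send_rows:
  rows:
    - [[0, 0, 0, 0, 40, 0, 0.2], [0, 0, 0, 0, 80, 0, 0.2], [0, 0, 0, 0, 120, 0, 0.2], [0, 0, 0, 0, 150, 0, 0.2], [0, 0, 0, 0, 165, 0, 0.2], [0, 0, 0, 0, 165, 0, 0.2]]

```text
time: 6.25
ee_pos: [0.6127, -0.3107, 0.0283]
tool_rot: [0.504, -0.5, -0.496, 0.501]
force: [-1.0, 0.1, 0.8]
finger_gap: 0.31
```

Call:
send_rows:
  rows:
    - [[0, 0, 0, 7, 0, 0, 0.4], [0, 0, 0, 7, 0, 0, 0.42], [0, 0, 0, 7, -40, 0, 0.42], [0, 0, 0, 7, -90, 0, 0.42], [0, 0, 0, 7, -140, 0, 0.42], [0, 0, 0, 7, -180, 0, 0.42], [0, 0, 0, 7, -190, 0, 0.42]]

```text
time: 7.12
ee_pos: [0.6161, -0.3044, 0.2239]
tool_rot: [-0.501, 0.503, 0.497, -0.5]
force: [-0.1, -0.0, 0.3]
finger_gap: 0.417
```

```bash
python3 - <<'E'
from h import *
s=state();print(s["time"],s["ee_pos"],s["finger_gap"],s["force"])
h=-.15;T=tilt(np.radians(40),np.pi/2+h)[0];d=T.apply([0,1,0])
gp=np.array([.554,.0188,.028]);print("tcp",gp+.019*d)
print(goal([.42,-.27,.22],tilt(0,np.pi/2)[0]));print(goal(gp+.019*d-.18*d,T))
im=get_image("scene")[150:280,130:260,::-1];cv2.imwrite("pics/s2.png",cv2.resize(im,(520,520),interpolation=cv2.INTER_CUBIC))
E
```

```text
7.125 [ 0.61606597 -0.30435738  0.2239443 ] 0.41733993878373626 [-0.13053184 -0.04052961  0.2708411 ]
tcp [0.56607583 0.01697492 0.01344516]
(array([-0.001, -0.007, -0.005]), array([ 33. ,   4. , 196.3]))
(array([-0.698,  0.139,  0.045]), array([337.8,  71.1, 166.7]))
```

View pics/s2.png

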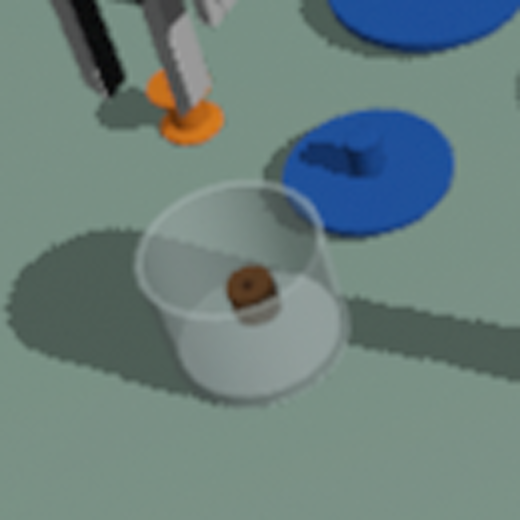

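The dowel is in the jar, with the jar upright at crop (245,290). Back out and go to block a.

Call:
send_rows:
  rows:
    - [[0, 0, 0, 5, 4, 60, 0.6], [0, 0, 0, 10, 4, 120, 0.6], [0, 0, 0, 33, 4, 180, 0.6], [-0.1, 0.02, 0.01, 85, 10, 196, 0.6], [-0.28, 0.06, 0.02, 140, 25, 192, 0.6], [-0.4, 0.09, 0.03, 200, 40, 185, 0.6], [-0.55, 0.12, 0.04, 260, 55, 178, 0.6], [-0.698, 0.139, 0.045, 315, 65, 170, 0.6]]

```text
time: 8.18
ee_pos: [0.4459, 0.0092, 0.1541]
tool_rot: [-0.324, 0.686, 0.589, -0.278]
force: [1.0, -0.7, -1.2]
finger_gap: 0.6
```

Call:
send_rows:
  rows:
    - [[0, 0, 0, 15, 0, 0, 0.6], [0, 0, 0, 20, 0, 0, 0.6], [0, 0, 0, 20, 0, 0, 0.6]]

```text
time: 8.55
ee_pos: [0.4491, 0.0288, 0.1538]
tool_rot: [-0.324, 0.686, 0.589, -0.278]
force: [0.7, -0.3, 0.8]
finger_gap: 0.596
```

```bash
python3 - <<'E'
from h import *
s=state();print(s["time"],s["ee_pos"],s["finger_gap"],s["force"])
h=-.15;T=tilt(np.radians(40),np.pi/2+h)[0];d=T.apply([0,1,0])
gp=np.array([.554,.0188,.028]);print(goal(gp+.019*d,T))
E
```

```text
8.55 [0.44907192 0.02879643 0.15383638] 0.5958887199747742 [ 0.73760738 -0.26432461  0.83192682]
(array([-0.01 , -0.002, -0.002]), array([  6.2, 183. ,  -1.6]))
```

Call:
send_rows:
  rows:
    - [[-0.01, 0, 0, 6, 30, -2, 0.55], [-0.01, 0, 0, 6, 75, -2, 0.55], [-0.01, 0, 0, 6, 120, -2, 0.55], [-0.01, 0, 0, 6, 120, -2, 0.55], [-0.01, 0, 0, 6, 120, -2, 0.55]]

```text
time: 9.18
ee_pos: [0.5274, 0.0216, 0.0634]
tool_rot: [-0.321, 0.689, 0.589, -0.275]
force: [0.3, 0.2, -0.2]
finger_gap: 0.547
```

```bash
python3 - <<'E'
from h import *
s=state();print(s["time"],s["ee_pos"],s["finger_gap"],s["force"])
h=-.15;T=tilt(np.radians(40),np.pi/2+h)[0];d=T.apply([0,1,0])
gp=np.array([.554,.0188,.028]);print(goal(gp+.019*d,T))
c=get_calibration("wrist");im=get_image("wrist")[:,:,::-1].copy()
B=lambda z,x1:R.from_euler("z",-.15).apply(np.array([[-.021,-.013,z],[x1,-.013,z],[x1,.013,z],[-.021,.013,z],[-.021,-.013,z]]))+[.5615,.0175,0]
draw(im,c,B(.005,.021),(0,255,0),1,0);draw(im,c,B(.031,.007),(0,255,0),1,0)
cv2.imwrite("pics/w4.png",im)
E
```

```text
9.175 [0.52737526 0.02159832 0.06343988] 0.5470373708872328 [ 0.25365382  0.23761788 -0.22298095]
(array([ 0.001, -0.003, -0.003]), array([ 1.4, 63.3,  2.3]))
```

View pics/w4.png

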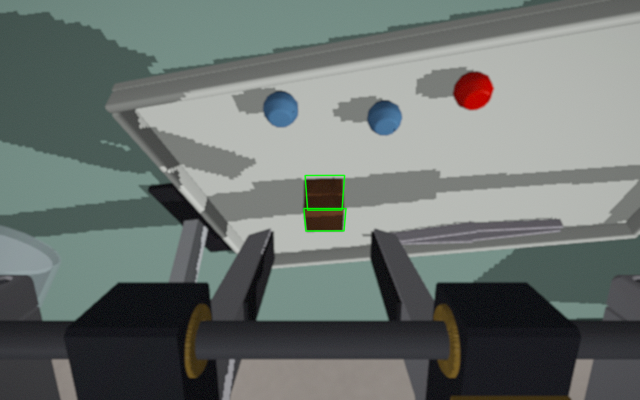

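The block outline fits at (324,203), square to the jaws and centred. Go in and grip.

Call:
send_rows:
  rows:
    - [[0, 0, 0, 1, 30, 2, 0.55], [0, 0, 0, 1, 52, 2, 0.55], [0, 0, 0, 1, 62, 2, 0.55], [0, 0, 0, 1, 63, 2, 0.55], [0, 0, 0, 1, 63, 2, 0.15], [0, 0, 0, 1, 63, 2, 0.15], [0, 0, 0, 1, 63, 2, 0.15], [0, 0, 0, 1, 63, 2, 0.15]]
  grip_force: 25

```text
time: 10.22
ee_pos: [0.5668, 0.017, 0.0158]
tool_rot: [-0.32, 0.689, 0.59, -0.274]
force: [-0.9, 0.7, 2.1]
finger_gap: 0.274
```

Call:
send_rows:
  rows:
    - [[0, 0, 0, 0, -40, 0, 0.15], [0, 0, 0, 0, -90, 0, 0.15], [0, 0, 0, 0, -140, 0, 0.15], [0, 0, 0, 0, -190, 0, 0.15], [0, 0, 0, 0, -225, 0, 0.15], [0, 0, 0, 0, -225, 0, 0.15], [0, 0, 0, 0, -225, 0, 0.15]]

```text
time: 11.1
ee_pos: [0.423, 0.0392, 0.186]
tool_rot: [-0.32, 0.689, 0.59, -0.274]
force: [-0.1, -1.0, -0.5]
finger_gap: 0.275
```

```bash
python3 - <<'E'
from h import *
s=state();print(s["time"],s["ee_pos"],s["finger_gap"],s["q"])
D=tilt(0,np.pi/2)[0]
print(goal([.42,-.30,.22],D));print(goal([.59,-.303,.22],D))
E
```

```text
11.1 [0.42299032 0.03924574 0.18597123] 0.27479655634627936 [ 0.08589272 -0.74275575  2.17212547 -0.17952414  1.03344398 -1.29346838]
(array([ 0.699, -0.148, -0.054]), array([-335.7,    5.7,  -59.4]))
(array([ 0.699, -0.148, -0.054]), array([-312.6,  114.3, -188.2]))
```

Call:
send_rows:
  rows:
    - [[0.09, -0.02, -0.01, -40, 1, -7, 0.15], [0.18, -0.04, -0.015, -84, 1, -15, 0.15], [0.27, -0.06, -0.02, -126, 2, -22, 0.15], [0.36, -0.08, -0.03, -168, 3, -30, 0.15], [0.45, -0.1, -0.035, -210, 4, -37, 0.15], [0.54, -0.12, -0.04, -252, 5, -45, 0.15], [0.63, -0.135, -0.05, -294, 5, -52, 0.15], [0.699, -0.148, -0.054, -336, 6, -59, 0.15]]

```text
time: 12.1
ee_pos: [0.4197, -0.3024, 0.2161]
tool_rot: [0.503, -0.498, -0.499, 0.501]
force: [1.1, 0.7, -0.4]
finger_gap: 0.275
```

Call:
send_rows:
  rows:
    - [[0, 0, 0, 0, 0, 0, 0.15], [0, 0, 0, 0, 0, 0, 0.15]]

```text
time: 12.35
ee_pos: [0.4192, -0.302, 0.2129]
tool_rot: [0.505, -0.496, -0.499, 0.5]
force: [0.4, 0.6, -0.5]
finger_gap: 0.274
```

```bash
python3 - <<'E'
from h import *
s=state();print(s["time"],s["ee_pos"],s["finger_gap"],s["q"])
D=tilt(0,np.pi/2)[0]
print(goal([.586,-.303,.2],D))
E
```

```text
12.35 [ 0.41917397 -0.30199442  0.21293468] 0.27367603386867934 [-7.33467163e-01  2.13473016e-02  1.42514648e+00 -9.30476512e-04
  1.70780873e+00 -2.30320446e+00]
(array([-0.01 , -0.001,  0.008]), array([  -0.9,   11.2, -166.9]))
```

Call:
send_rows:
  rows:
    - [[-0.01, 0, 0.008, -1, 5, -55, 0.15], [-0.01, 0, 0.008, -1, 11, -110, 0.15], [-0.01, 0, 0.008, -1, 11, -150, 0.15], [-0.01, 0, 0.008, -1, 11, -167, 0.15], [-0.01, 0, 0.008, -1, 11, -167, 0.15], [-0.01, 0, 0.008, -1, 11, -167, 0.15]]

```text
time: 13.1
ee_pos: [0.5852, -0.3024, 0.2004]
tool_rot: [0.5, -0.5, -0.5, 0.5]
force: [-0.7, -0.8, -0.1]
finger_gap: 0.276
```

Call:
send_rows:
  rows:
    - [[0, 0, 0, 0, 40, 0, 0.15], [0, 0, 0, 0, 80, 0, 0.15], [0, 0, 0, 0, 115, 0, 0.15], [0, 0, 0, 0, 138, 0, 0.15], [0, 0, 0, 0, 142, 0, 0.15], [0, 0, 0, 0, 142, 0, 0.15]]

```text
time: 13.85
ee_pos: [0.585, -0.3027, 0.0596]
tool_rot: [-0.5, 0.501, 0.5, -0.5]
force: [0.1, -0.2, -0.3]
finger_gap: 0.275
```

Call:
send_rows:
  rows:
    - [[0, 0, 0, 0, 0, 0, 0.38], [0, 0, 0, 0, 0, 0, 0.38], [0, 0, 0, 0, -50, 0, 0.38], [0, 0, 0, 0, -100, 0, 0.38], [0, 0, 0, 0, -150, 0, 0.38], [0, 0, 0, 0, -160, 60, 0.38], [0, 0, 0, 0, -160, 122, 0.38], [0, 0, 0, 0, -160, 122, 0.38]]

```text
time: 14.85
ee_pos: [0.4595, -0.302, 0.22]
tool_rot: [-0.501, 0.501, 0.499, -0.499]
force: [0.3, -0.0, 0.5]
finger_gap: 0.381
```

```bash
python3 - <<'E'
from h import *
s=state();print(s["time"],s["ee_pos"],s["finger_gap"])
ct=get_calibration("top");t=get_image("top")[:,:,::-1].copy();cv2.imwrite("pics/t3raw.png",t)
# rim fit: circle edges via gradient score, both cameras
cs=get_calibration("scene");si=get_image("scene")[:,:,::-1].copy();cv2.imwrite("pics/s3raw.png",si)
from scipy.ndimage import map_coordinates as mc
def score(im,c,x,y,pts):
    g=cv2.GaussianBlur(cv2.cvtColor(im,cv2.COLOR_BGR2GRAY),(0,0),.8).astype(float)
    L=np.abs(cv2.Laplacian(g,cv2.CV_64F,ksize=3)); p=proj(c,pts)
    return mc(L,[p[:,1],p[:,0]],order=1).mean()
for n,im,c in(("top",t,ct),("scene",si,cs)):
    r=[(score(im,c,x,y,circ(x,y,.09,.0525,180)),x,y) for x in np.arange(.588,.618,.001) for y in np.arange(-.318,-.288,.001)]
    print(n,sorted(r)[-4:])
b=[]
h=cv2.cvtColor(t,cv2.COLOR_BGR2HSV);m=cv2.inRange(h,(105,140,40),(125,255,255))[160:210,405:470]
cn,_=cv2.findContours(m,0,1);cn=max(cn,key=cv2.contourArea);e=cv2.fitEllipse(cv2.convexHull(cn));print("lid",e,ray(ct,(e[0][0]+405,e[0][1]+160),.014))
a=cv2.resize(t[95:215,395:495],(500,600),interpolation=cv2.INTER_CUBIC)
for z,r in((.09,.055),(.09,.05)): draw(a,ct,circ(.603,-.303,z,r),(0,255,0),5,np.array([395,95]))
q=cv2.resize(si[170:260,150:200+40],(300,600),interpolation=cv2.INTER_CUBIC)
q=cv2.resize(si[180:260,150:230],(300,300),interpolation=cv2.INTER_CUBIC)
cv2.imwrite("pics/t3.png",np.hstack([a,np.vstack([q,q*0])]))
E
```

```text
14.85 [ 0.45951177 -0.30195696  0.21995537] 0.3809090643106147
top [(np.float64(50.269544329781894), np.float64(0.604), np.float64(-0.3)), (np.float64(51.758094908663075), np.float64(0.604), np.float64(-0.299)), (np.float64(52.48070225104539), np.float64(0.605), np.float64(-0.3)), (np.float64(54.03185567034651), np.float64(0.605), np.float64(-0.299))]
scene [(np.float64(42.99528152698036), np.float64(0.604), np.float64(-0.298)), (np.float64(44.318897465797555), np.float64(0.606), np.float64(-0.297)), (np.float64(45.28886891041624), np.float64(0.605), np.float64(-0.298)), (np.float64(45.458475007792885), np.float64(0.605), np.float64(-0.297))]
lid ((29.797054290771484, 24.715469360351562), (41.49033737182617, 42.08917999267578), 103.85195922851562) [ 0.4624673  -0.28953499  0.014     ]
```

View pics/t3.png

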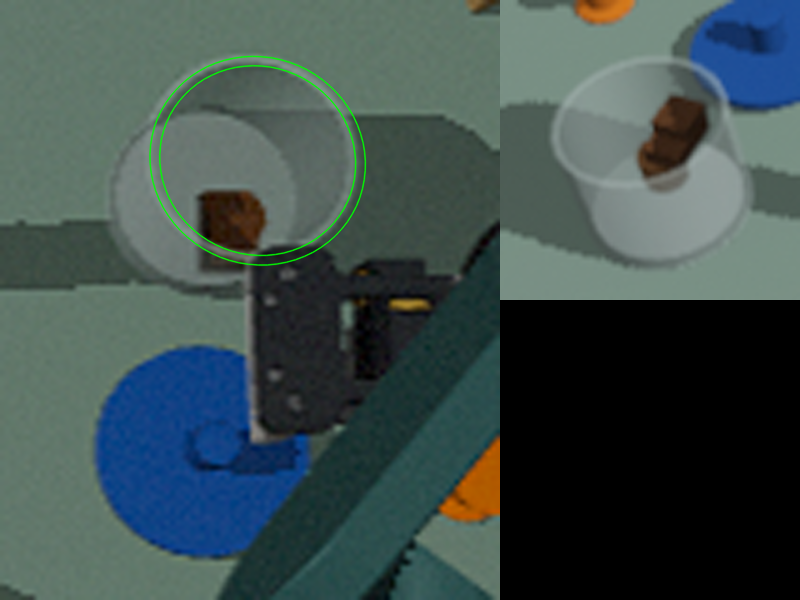

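```bash
python3 - <<'E'
from h import *
ct=get_calibration("top");cs=get_calibration("scene")
for sc in[(685,97),(707,105),(668,115)]:
    us=((sc[0]-500)/3.75+150-.4,(sc[1])/3.75+180-.4)
    for z in(.03,.04,.05,.06,.07):
        P=ray(cs,us,z);print(sc,z,P.round(3)[:2],"topcrop",((proj(ct,P)[0]-[395,95])*5).round(0))
E
```

```text
(685, 97) 0.03 [ 0.536 -0.315] topcrop [250. 309.]
(685, 97) 0.04 [ 0.544 -0.309] topcrop [243. 292.]
(685, 97) 0.05 [ 0.551 -0.303] topcrop [237. 274.]
(685, 97) 0.06 [ 0.558 -0.297] topcrop [231. 256.]
(685, 97) 0.07 [ 0.566 -0.291] topcrop [224. 238.]
(707, 105) 0.03 [ 0.539 -0.298] topcrop [216. 304.]
(707, 105) 0.04 [ 0.546 -0.292] topcrop [210. 287.]
(707, 105) 0.05 [ 0.554 -0.286] topcrop [204. 270.]
(707, 105) 0.06 [ 0.561 -0.28 ] topcrop [197. 252.]
(707, 105) 0.07 [ 0.568 -0.274] topcrop [191. 234.]
(668, 115) 0.03 [ 0.554 -0.319] topcrop [255. 276.]
(668, 115) 0.04 [ 0.561 -0.313] topcrop [249. 259.]
(668, 115) 0.05 [ 0.569 -0.307] topcrop [242. 241.]
(668, 115) 0.06 [ 0.576 -0.301] topcrop [236. 224.]
(668, 115) 0.07 [ 0.583 -0.295] topcrop [229. 206.]
```

Both offcuts are in the jar; block a leans, with its highest corner at about 60 mm, below the lid plug at 82 mm. The rim fits from both cameras put the jar at (0.605,-0.2985). The lid comes next.

```bash
python3 - <<'E'
from h import *
D=tilt(0,np.pi/2)[0];print(state()["ee_pos"],goal([.4627,-.2895,.1],D))
E
```

```text
[ 0.46301169 -0.30263539  0.22055653] (array([ 0.003, -0.002, -0.002]), array([ 13.4, 120.5,   0.7]))
```

Call:
send_rows:
  rows:
    - [[0.003, -0.002, -0.002, 13, 40, 1, 0.6], [0.003, -0.002, -0.002, 13, 80, 1, 0.6], [0.003, -0.002, -0.002, 13, 115, 1, 0.6], [0.003, -0.002, -0.002, 13, 120, 1, 0.6], [0.003, -0.002, -0.002, 13, 120, 1, 0.6]]

```text
time: 15.58
ee_pos: [0.4637, -0.2903, 0.1014]
tool_rot: [-0.499, 0.5, 0.5, -0.5]
force: [-0.2, -0.5, -0.2]
finger_gap: 0.602
```

```bash
python3 - <<'E'
from h import *
D=tilt(0,np.pi/2)[0];s=state();print(s["ee_pos"],goal([.4627,-.2895,.02],D))
c=get_calibration("wrist");im=get_image("wrist")[:,:,::-1].copy()
for z,r in((.016,.058),(.046,.012)): draw(im,c,circ(.4627,-.2895,z,r),(0,255,255),1,0)
cv2.imwrite("pics/w5.png",im)
E
```

```text
[ 0.46366746 -0.29025078  0.10140579] (array([ 0.001,  0.001, -0.001]), array([ 0.8, 81.4,  1. ]))
```

View pics/w5.png

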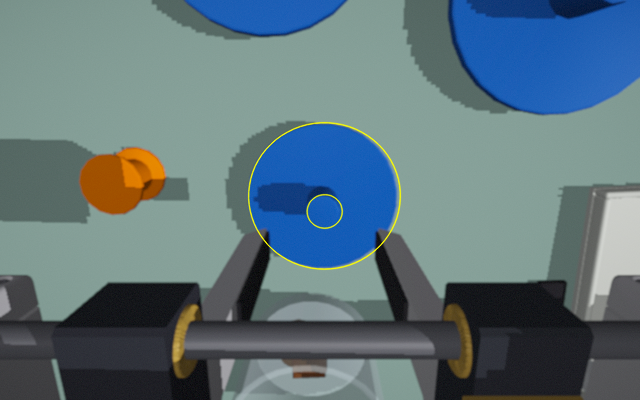

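The lid disc and the knob fit the outline at (324,196). Lower and grip.

Call:
send_rows:
  rows:
    - [[0, 0, 0, 1, 30, 1, 0.6], [0, 0, 0, 1, 60, 1, 0.6], [0, 0, 0, 1, 78, 1, 0.6], [0, 0, 0, 1, 81, 1, 0.6], [0, 0, 0, 1, 81, 1, 0.1], [0, 0, 0, 1, 81, 1, 0.1], [0, 0, 0, 1, 81, 1, 0.1], [0, 0, 0, 1, 81, 1, 0.1]]
  grip_force: 35

```text
time: 16.62
ee_pos: [0.4635, -0.29, 0.022]
tool_rot: [-0.498, 0.501, 0.5, -0.5]
force: [-0.0, 0.2, 1.8]
finger_gap: 0.246
```

Call:
send_rows:
  rows:
    - [[0, 0, 0, 0, 0, 0, 0.1], [0, 0, 0, 0, -30, 0, 0.1], [0, 0, 0, 0, -70, 0, 0.1], [0, 0, 0, 0, -110, 0, 0.1], [0, 0, 0, 0, -130, 0, 0.1], [0, 0, 0, 0, -130, 0, 0.1]]

```text
time: 17.38
ee_pos: [0.464, -0.2904, 0.154]
tool_rot: [-0.497, 0.503, 0.5, -0.5]
force: [-1.1, 0.2, -1.4]
finger_gap: 0.248
```

```bash
python3 - <<'E'
from h import *
D=tilt(0,np.pi/2)[0];s=state();print(s["ee_pos"],s["finger_gap"],s["force"],goal([.6055,-.2990,.145],D))
E
```

```text
[ 0.46395704 -0.29042097  0.15397139] 0.24765108940696956 [-1.09573061  0.22376012 -1.44502035] (array([ 0.007,  0.   , -0.005]), array([  -8.6,    9.9, -141.5]))
```

Call:
send_rows:
  rows:
    - [[0.007, 0, -0.005, -3, 0, -40, 0.1], [0.007, 0, -0.005, -6, 0, -85, 0.1], [0.007, 0, -0.005, -8, 0, -120, 0.1], [0.007, 0, -0.005, -8, 0, -141, 0.1], [0.007, 0, -0.005, -8, 0, -142, 0.1], [0.007, 0, -0.005, -8, 0, -142, 0.1], [0.007, 0, -0.005, -8, 0, -142, 0.1]]

```text
time: 18.25
ee_pos: [0.605, -0.2984, 0.1547]
tool_rot: [0.5, -0.5, -0.5, 0.5]
force: [-1.0, -0.3, -0.6]
finger_gap: 0.247
```

```bash
python3 - <<'E'
from h import *
from scipy.ndimage import map_coordinates as mc
D=tilt(0,np.pi/2)[0];s=state();e=s["ee_pos"];print(e,s["finger_gap"],s["force"],goal([.606,-.2985,.104],D),goal([.606,-.2985,.115],D))
cs=get_calibration("scene");si=get_image("scene")[:,:,::-1].copy();q=si[130:260,130:260]
q=cv2.resize(q,(585,585),interpolation=cv2.INTER_CUBIC);o=np.array([130,130])
lz=e[2]-.022
draw(q,cs,circ(e[0]-.001,e[1],lz+.008,.058),(0,255,255),4.5,o);draw(q,cs,circ(e[0]-.001,e[1],lz,.043),(0,255,255),4.5,o)
draw(q,cs,circ(.605,-.2985,.09,.055),(0,255,0),4.5,o);draw(q,cs,circ(.605,-.2985,0,.055),(0,255,0),4.5,o)
cv2.imwrite("pics/s4.png",q)
E
```

```text
[ 0.6050005  -0.29840405  0.15470083] 0.24709486068831107 [-0.98108287 -0.29734619 -0.55965941] (array([-0.001, -0.   ,  0.   ]), array([-0.1, 50.7, -1.1])) (array([-0.001, -0.   ,  0.   ]), array([-0.1, 39.7, -1. ]))
```

View pics/s4.png

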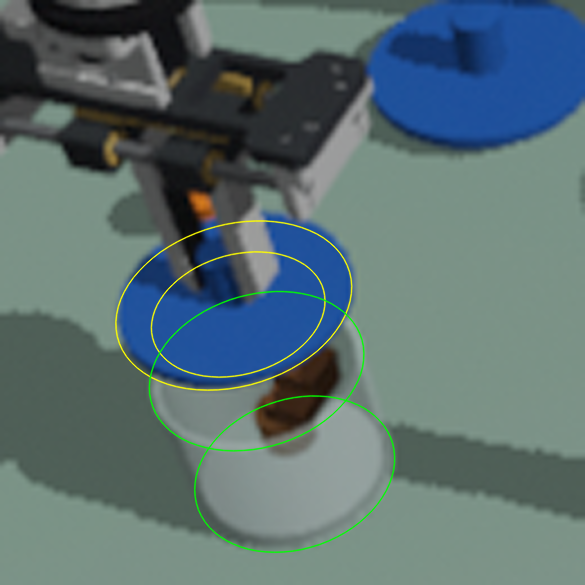

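The lid is level above the jar, and both overlays fit within about 1 px of the original image. Lower gently.

Call:
send_rows:
  rows:
    - [[0, 0, 0, 0, 15, -1, 0.1], [0, 0, 0, 0, 28, -1, 0.1], [0, 0, 0, 0, 38, -1, 0.1], [0, 0, 0, 0, 44, -1, 0.1], [0, 0, 0, 0, 46, -1, 0.1], [0, 0, 0, 0, 46, -1, 0.1]]

```text
time: 19.05
ee_pos: [0.6062, -0.2985, 0.1092]
tool_rot: [0.5, -0.5, -0.5, 0.5]
force: [0.2, -0.3, -0.3]
finger_gap: 0.247
```

```bash
python3 -c "
from h import *
s=state();print(s['ee_pos'],s['force'],s['wrist_torque'])"
```

```text
[ 0.60623784 -0.29854002  0.10920786] [ 0.24545303 -0.25046368 -0.32305536] [-0.01492308  0.02269822  0.03896187]
```

Lid plug bottom is at 87 mm, inside the mouth with no contact. Lower the last 5 mm.

Call:
send_rows:
  rows:
    - [[0, 0, 0, 0, 2, 0, 0.1], [0, 0, 0, 0, 4, 0, 0.1], [0, 0, 0, 0, 5, 0, 0.1], [0, 0, 0, 0, 5.5, 0, 0.1]]

```text
time: 19.55
ee_pos: [0.6062, -0.2985, 0.1041]
tool_rot: [0.5, -0.5, -0.5, 0.5]
force: [-1.9, 1.0, 1.3]
finger_gap: 0.246
```

```bash
python3 -c "
from h import *
s=state();print(s['ee_pos'],s['force'],s['wrist_torque'])"
```

```text
[ 0.60622404 -0.29852658  0.10412692] [-1.86323532  0.99006194  1.27231277] [ 0.08672414  0.18833526 -0.00390265]
```

Call:
send_rows:
  rows:
    - [[0, 0, 0, 0, 1, 0, 0.1], [0, 0, 0, 0, 1.5, 0, 0.1], [0, 0, 0, 0, 1.5, 0, 0.1]]

```text
time: 19.92
ee_pos: [0.6063, -0.2985, 0.1041]
tool_rot: [-0.5, 0.5, 0.5, -0.5]
force: [-0.9, 1.7, 5.2]
finger_gap: 0.246
```

Call:
send_rows:
  rows:
    - [[0, 0, 0, 0, 0, 0, 0.4], [0, 0, 0, 0, 0, 0, 0.5], [0, 0, 0, 0, 0, 0, 0.5], [0, 0, 0, 0, -20, 0, 0.5], [0, 0, 0, 0, -60, 0, 0.5], [0, 0, 0, 0, -120, 0, 0.5], [0, 0, 0, 0, -150, 60, 0.5], [0, 0, 0, 0, -150, 120, 0.5]]

```text
time: 20.92
ee_pos: [0.4884, -0.2994, 0.2592]
tool_rot: [-0.496, 0.503, 0.5, -0.5]
force: [-0.9, -0.8, 0.0]
finger_gap: 0.501
```

Call:
send_rows:
  rows:
    - [[0, 0, 0, 0, 0, 60, 0.5], [0, 0, 0, 0, 0, 120, 0.5], [0, 0, 0, 0, 0, 160, 0.5], [0, 0, 0, 0, 0, 160, 0.5], [0, 0, 0, 0, 0, 160, 0.5]]

```text
time: 21.55
ee_pos: [0.3291, -0.2999, 0.2592]
tool_rot: [-0.495, 0.504, 0.501, -0.5]
force: [-0.1, -0.5, -0.9]
finger_gap: 0.5
```

```bash
python3 - <<'E'
from h import *
s=state();print(s['time'],s['ee_pos'],s['force'])
ims={}
for n in("top","scene"):
    c=get_calibration(n);im=get_image(n)[:,:,::-1].copy();ims[n]=(c,im);cv2.imwrite(f"pics/{n}5.png",im)
    m=cv2.inRange(cv2.cvtColor(im,cv2.COLOR_BGR2HSV),(105,140,40),(125,255,255))
    k,l,st,ce=cv2.connectedComponentsWithStats(m)
    p=proj(c,[.605,-.2985,.09])[0]
    for z in(.09,.098,.02):
      P=proj(c,np.r_[circ(.605,-.2985,z,.058)]);print(n,"pred disc bbox z",z,P.min(0).round(1),P.max(0).round(1))
    i=min(range(1,k),key=lambda i:np.hypot(*(ce[i]-p))+(1e3 if st[i,4]<200 else 0));print(n,"seen",st[i])
c,im=ims["top"];o=np.array([390,85]);a=cv2.resize(im[85:185,390:490],(400,400),interpolation=cv2.INTER_CUBIC);draw(a,c,circ(.605,-.2985,.098,.058),(0,255,255),4,o)
c,im=ims["scene"];o=np.array([140,160]);b=cv2.resize(im[160:260,140:240],(400,400),interpolation=cv2.INTER_CUBIC)
draw(b,c,circ(.605,-.2985,.098,.058),(0,255,255),4,o);draw(b,c,circ(.605,-.2985,0,.055),(0,255,0),4,o)
cv2.imwrite("pics/end.png",np.hstack([a,b]))
E
```

```text
21.55 [ 0.32906091 -0.29990536  0.2591739 ] [-0.1105145  -0.50022265 -0.89084569]
top pred disc bbox z 0.09 [421.5 103.9] [466.9 147.9]
top pred disc bbox z 0.098 [422.3 102.9] [468.1 147.2]
top pred disc bbox z 0.02 [415.2 112.5] [457.6 153.6]
top seen [ 422  104   46   44 1573]
scene pred disc bbox z 0.09 [161.4 193.4] [211.7 230.7]
scene pred disc bbox z 0.098 [160.4 191.2] [211.  228.6]
scene pred disc bbox z 0.02 [169.4 211.7] [217.  248.5]
scene seen [ 162  192   50   38 1461]
```

The lid's outline in both cameras matches a seated lid to within about 1.5 px (about 3 mm). A 5 N press at seated height did not move it any further down, and the arm is clear.

```bash
python3 -c "
from rig import *
print(sign_off())"
```

```text
the job is handed in; nothing more can be done
None
```

I put both offcuts in the jar, seated the 116 mm blue lid and handed the job in at about 21.7 s of the 72 s allowed. No verdict was reported.

**What I did:** I reached in under the bar with the gripper tilted 40° and took the dowel slice, then the notched block. I dropped each into the jar, then picked up the lid by its knob and lowered it on.

**Last checks:**
- **Offcuts:** pictures showed both in the jar. The block leans, with its top at about 60 mm, below the lid plug.
- **Lid seating:** the downward press stopped at the predicted seated height with 5.2 N. After release, the lid outlines in the top and scene cameras matched a seated, centred lid to about 1.5 px, roughly 3 mm.
- **Bar and other items:** the wrist force never read more than about 5 N between moves. I did not measure the beads, tweezers, scoop or spool again at the end, but nothing was near them on the planned paths.

**Limits:** the jar position from the two cameras differed by about 2 mm. The final close-up could not be viewed because the 12-picture limit was reached, so the end check rests on the lid outlines and the press alone; the jar's tilt was not measured separately.

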